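# Put the twig mill's drive in gear and switch it on

### The job

Put the bench mill in gear: ease the weighted gear lever over, away from the spindle, without ever forcing it, and rock the spindle by its cross bar until the teeth mesh and the lever drops fully home. Only then flip the toggle on the switch box fully over to on, and leave the glassware where it stands.

Things in the scene. Friction and masses are not known exactly. Their poses are not given: they have to be found in the camera images.
- mill: Housing of the mill drive, fixed to the bench: white box 200 mm (its x) by 310 mm (its y, -160 to +150), top deck 64 mm above the bench. Origin on the bench under it at x = y = 0, z up. On the deck, at x=0: spindle with gear at y=+85, sliding pinion carriage between, gear lever at y=-85. Along the +x edge (x 40 to 92, y -130 to +32) lies a grey motor, 96 mm above the bench.
- spindle (a joint): Angle of the upright spindle, rad, positive anticlockwise from above; turns either way, stiffly (0.12 N m friction). It carries a steel gear, 97 mm diameter, 18 teeth (pitch 0.35 rad), 68 to 80 mm above the bench, and a cross bar on top. It starts with a tooth end-on to the pinion tooth, so they clash. In mesh it has less than 0.1 rad of play.
- spindle_grip (a point): Point on the spindle's axis in the black cross bar, 132 mm above the bench. The bar is 14 mm wide (this frame's x) by 66 mm long (this frame's y), and spans 118 to 142 mm above the bench; a 18 mm shaft below it. This frame turns with the spindle; at spindle 0 it is aligned with the mill's frame.
- lever (a joint): Gear lever, rad: 0 out of gear (leaning 0.25 to the spindle), 0.25 upright, about 0.94 teeth clash end to end, 1.3 home in mesh, leaning 60 degrees away. Top-heavy, damped: past about 0.45 it falls over by its own weight, rests on the clashing teeth, and drops home by itself within 1 s once rocking brings a gap opposite the pinion tooth (within 0.04 rad). Short of that it stays or falls back.
- lever_knob (a point): Centre of the lever's steel ball knob, 38 mm diameter, 95 mm from the pivot; it stands about 177 mm above the bench when out of gear and 132 mm when home. It swings in the mill's y-z plane, towards the mill's -y.
- lever_pivot (a point): Pivot of the gear lever, 85 mm above the bench, axis along the mill's x; lever thickness 12 mm.
- carriage: Sliding carriage with the small drive pinion (52 mm diameter, does not turn), linked to the lever, whose full swing moves it 20 mm to the spindle along the mill's y. Origin under the pinion's axis. The lever's weight presses the teeth with about 12 N, which is enough; each further newton on the knob adds about 6 N at the teeth; over 60 N damages them.
- switch (a joint): Toggle angle of the switch box, rad: 0 off, leaning to the box's -x; 1.0 fully on, leaning to its +x. Stays where it is left; 0.85 and above counts as on.
- switch_tip (a point): Centre of the black ball, 26 mm diameter, at the end of the toggle, 55 mm from the pivot: 70 mm above the bench and 26 mm to the box's -x when off, as far to its +x when on.
- switch_base: Grey switch box fixed to the bench, 70 mm (its x) by 50 mm, 25 mm tall. Origin at the centre of its underside. The toggle pivots on its centre 22 mm above the bench, about the box's y axis.
- beaker: Bystander: empty glass beaker, 84 mm across, 110 mm tall. Origin at the centre of its underside.
- dish: Bystander: glass dish with twig pieces, 120 mm across, 18 mm tall. Origin at the centre of its underside.
- bottle: Bystander: small amber glass jar with black cap, 52 mm across, 100 mm tall. Origin at the centre of its underside.

How it is judged:
By the outcome, as a careful person would: the job done as asked, in the order asked, and still so for the second after the job is handed in, with the robot touching nothing.
It also fails if it takes over 61 s, if anything falls off the work surface, if the arm or the gripper's body presses on something with over 40 N, if the wrist force passes 120 N, or if a joint passes its speed limit or range.

### The arm

A 6-joint arm with a two-finger parallel gripper is mounted at the origin on the work surface. World frame = base frame: x ahead of the robot, y to its left, z up, the work surface at z = 0. Lengths are in mm, angles in rad, forces in N, time in s.
With the tool pointing down it reaches from about 300 to 875 mm from the base axis. Payload 6.4 kg.
Tool frame: the origin (TCP) lies at the very end of the fingers, on their centre line; the grasp point (between the pads) lies 19 mm behind it; z points along the fingers, y is the direction in which the jaws open and shut (so a half turn about z gives the same grasp; the last joint's range is limited). The gripper opens to 88 mm and grips with 3 to 60 N. Pads are 18 mm wide; open, the fingers measure 123 mm over their backs; the gripper's body (75 mm by 187 mm) begins 45 mm behind the grasp point.
Start: joints at [1.133, 0.181, 1.607, -0, 1.354, -0.206], TCP at [132.082, 559.639, 238.714] pointing down, gripper open.
Joint ranges: [-2.99, 2.99], [-0.89, 2.07], [0.3, 2.58], [-1.14, 4.28], [0, 2.63], [-3.12, 3.12]. Speed limits (rad/s): [2.57, 2.57, 3.01, 3.14, 3.14, 3.14].

### API

Orientations are given as a rotation vector (axis times angle).
In Python, from bench import get_state, snapshot, robot, look_for gives the robot as it stands.
- The arm moves only by the tool send_rows, never from a script. Its argument "moves" is a list of rows, each a list of 5 numbers: the closure, from -1 (fully open) to 1 (shut), then the shift along the tool's x, y, z in m, then the turn about the tool's z in rad. A call has 1 to 8 rows; each row is the pose to reach, as a shift and turn from the pose measured when the call began, along the tool's axes at that moment; what a row does not reach only later rows make up. A row lasts 1/10 s, in which the tool goes at most 50 mm and 8.59 degrees, less where a joint would pass 70% of its speed; a pose out of reach is approached as far as the arm can. A call with a gripper value outside its range is refused whole. The fingers move at their own pace and stop on an object; "force" is the grip in N (left out, the last holds). Time passes only in rows, so rows that repeat a pose let the fingers close. It gives the time, the measured TCP pose, the force and the opening at its end, in the units of the state.
- get_state(): the state, without advancing time (a new reading comes with each control period).
- snapshot(name): name is "side" or "top" or "wrist"; returns a dict with "pixels" (400x640x3 uint8, red, green, blue), "camera_matrix" (3x3 intrinsics, pixels), "R" (3x3) and "t" (3): a world point X has camera coordinates R X + t. Camera axes: x right, y down, z forward; pixel columns grow to the right and rows downward; lengths in mm; the calibration is good to about 2 mm. A picture is of the moment at which its call begins. There is no depth.
- robot.close_job(): hands the job in, once; it reports no verdict.
Trained networks look in a picture, given as the dict that the camera call returned (one of the last four; its "shot" number tells which), for a name from the list of things; names that differ only in an ending like _2 or _b are one class to them, and where a whole thing is asked for, a point or a joint stands for the part that bears it (a point fixed in the world has none). Each returns a list of dicts, best first, with "conf" (0 to 1); they miss things now and then, are a little off and sometimes report something else, mostly with a low value. They report only what shows in the picture. A call takes as long as a camera call.
- look_for(picture, thing): "pixel" ([column, row] in pixels, amid what is visible of it).
The state is a dict: "clock": time; "joint_pos": joint angles; "joint_vel": joint speeds; "joint_efforts": joint torques, N m; "position": TCP position; "orientation": TCP orientation; "contact_force": force on the tool from outside, world axes, zero at the start; "wrist_torque": the same for the moment, N m; "gripper_width": finger opening in mm.
Only numpy, scipy, OpenCV 4.12 (cv2) and the standard library are available. Lean on these libraries where they do the work, as an engineer would, in place of code of your own. Each camera call takes 0.05 s, during which the arm holds its last target. There are 200 camera calls.

## Working session

There is one attempt and no reset: what is moved stays moved. The work goes in short steps, Python scripts to look and compute and a tool call to move; the robot and the scene stay as the last step left them, time stands still between calls to the robot, and variables do not carry over. Pictures are saved under pics/ and viewed, about 8 in all and at most 12, crops included, and the job is handed in when it is done.

Besides the shell and the picture viewer there is one more tool, called after ">>>" in YAML: its name, and indented under it one key for each argument. send_rows: Moves the arm, as the interface text tells. Its arguments: {"type":"object","properties":{"moves":{"type":"array","items":{"type":"array","items":{"type":"number"}}},"force":{"type":"number"}},"required":["moves"]}

```bash
mkdir -p pics
cat > h.py <<'E'
from bench import get_state, snapshot, robot, look_for
import numpy as np, cv2
def save(p,n): cv2.imwrite(f'pics/{n}.png',p['pixels'][:,:,::-1])
def onz(p,uv,z):
    K,R,t=map(np.array,(p['camera_matrix'],p['R'],p['t']))
    d=R.T@np.linalg.inv(K)@np.array([uv[0],uv[1],1.]); c=-R.T@t
    return c+d*(z-c[2])/d[2]
def proj(p,X):
    K,R,t=map(np.array,(p['camera_matrix'],p['R'],p['t']))
    q=K@(R@np.array(X,float)+t); return q[:2]/q[2]
def tri(ps,uvs):
    A=[];b=[]
    for p,uv in zip(ps,uvs):
        K,R,t=map(np.array,(p['camera_matrix'],p['R'],p['t']))
        d=R.T@np.linalg.inv(K)@np.array([uv[0],uv[1],1.]);d/=np.linalg.norm(d);c=-R.T@t
        M=np.eye(3)-np.outer(d,d);A.append(M);b.append(M@c)
    return np.linalg.solve(sum(A),sum(b))
E
python3 - <<'E'
from h import *
s=get_state();print({k:np.round(v,3).tolist() for k,v in s.items()})
P={n:snapshot(n) for n in('top','side')}
for n,p in P.items():
    save(p,n); print(n,'cam',np.round(-np.array(p['R']).T@p['t']))
for th,z in dict(mill=64,spindle=130,spindle_grip=142,lever=130,lever_knob=177,lever_pivot=85,carriage=75,switch=50,switch_tip=70,switch_base=25,beaker=55,dish=9,bottle=50).items():
    for n,p in P.items():
        for r in look_for(p,th)[:2]: print(th,n,np.round(r['pixel']),round(r['conf'],2),np.round(onz(p,r['pixel'],z)))
E
```

```text
{'clock': 0.0, 'joint_pos': [1.133, 0.182, 1.608, 0.0, 1.354, -0.206], 'joint_vel': [-0.001, 0.0, -0.002, -0.0, -0.0, 0.0], 'joint_efforts': [-0.002, -43.387, -34.184, 0.07, 0.039, -0.0], 'position': [131.836, 559.127, 237.827], 'orientation': [-0.363, -3.12, 0.003], 'contact_force': [1.099, -0.207, -0.112], 'wrist_torque': [-0.006, 0.019, -0.004], 'gripper_width': 88.359}
top cam [ 442.  -18. 1397.]
side cam [ 381. -857.  653.]
mill top [297. 231.] 0.9 [566.  35.  64.]
mill side [306. 231.] 0.82 [562. -24.  64.]
spindle top [264. 229.] 0.77 [564. 112. 130.]
spindle top [167. 277.] 0.47 [446. 344. 130.]
spindle side [296. 200.] 0.82 [545.  32. 130.]
spindle_grip top [268. 229.] 0.6 [563. 102. 142.]
spindle_grip side [297. 203.] 0.64 [544.  -1. 142.]
lever top [328. 226.] 0.7 [572. -42. 130.]
lever top [298. 231.] 0.51 [560.  31. 130.]
lever side [313. 205.] 0.73 [584.  -4. 130.]
lever_knob top [327. 224.] 0.74 [573. -40. 177.]
lever_knob top [264. 230.] 0.63 [556. 109. 177.]
lever_knob side [311. 204.] 0.7 [563. -72. 177.]
lever_knob side [332. 334.] 0.63 [ 506. -462.  177.]
lever_pivot top [301. 228.] 0.85 [571.  25.  85.]
lever_pivot side [307. 236.] 0.58 [552. -75.  85.]
carriage top [301. 227.] 0.81 [574.  25.  75.]
carriage side [302. 216.] 0.73 [562.  36.  75.]
carriage side [253. 174.] 0.31 [458. 335.  75.]
switch top [168. 276.] 0.66 [450. 365.  50.]
switch side [252. 175.] 0.56 [458. 378.  50.]
switch_tip top [171. 276.] 0.62 [449. 352.  70.]
switch_tip side [247. 175.] 0.65 [438. 341.  70.]
switch_tip side [301. 216.] 0.27 [563.  47.  70.]
switch_base top [174. 268.] 0.89 [471. 358.  25.]
beaker top [457. 243.] 0.98 [ 537. -379.   55.]
beaker side [333. 335.] 0.63 [ 538. -364.   55.]
dish top [294. 149.] 0.69 [795.  48.   9.]
dish side [375. 226.] 0.94 [784.  32.   9.]
dish side [307. 236.] 0.2 [575.  29.   9.]
bottle top [451. 192.] 0.87 [ 672. -367.   50.]
bottle side [397. 321.] 0.63 [ 674. -358.   50.]
```

Run:
```python
import cv2,numpy as np
t=cv2.imread('pics/top.png');s=cv2.imread('pics/side.png')
a=cv2.resize(t[170:300,140:360],(800,473),interpolation=cv2.INTER_CUBIC)
b=cv2.resize(s[140:280,220:420],(800,560),interpolation=cv2.INTER_CUBIC)
cv2.imwrite('pics/a.png',a);cv2.imwrite('pics/b.png',b)
```

```text
(no output)
```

View pics/a.png

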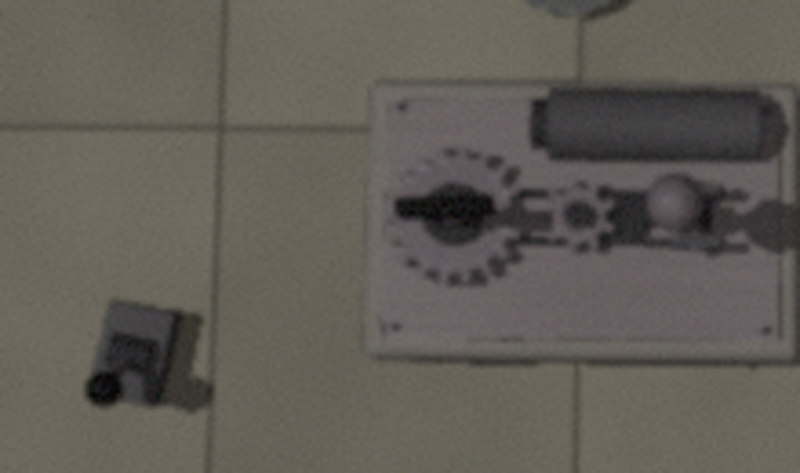

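View pics/b.png

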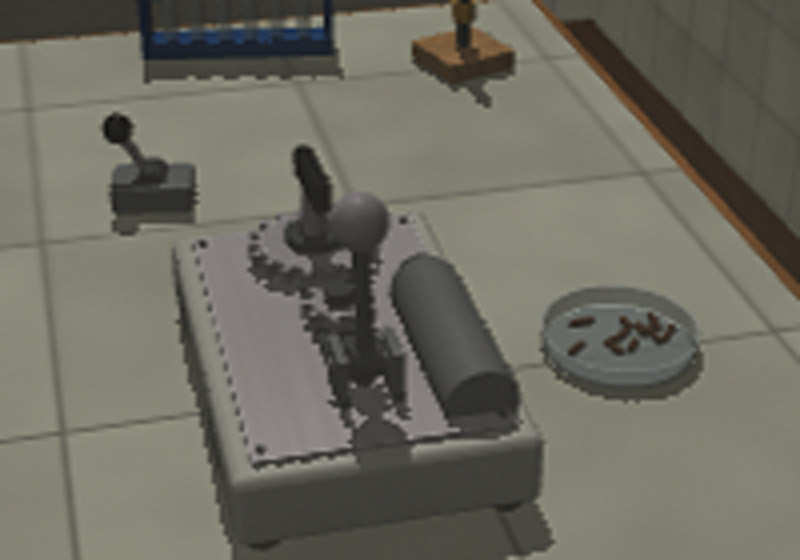

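Top crop: mill with the spindle bar centred at about (445,208) and the knob at (675,202). The switch box's lower left has the ball at (103,388). In the side crop, knob (359,222), bar (312,178) and toggle ball (117,128) are all visible, and the glassware is well clear of them.

Run:
```python
from h import *
t=snapshot('top');s=snapshot('side')
T=lambda u,v:(140+u*220/800-.36,170+v*130/473-.36); S=lambda u,v:(220+u/4-.4,140+v/4-.4)
bar=tri([t,s],[T(445,208),S(312,178)]);knob=tri([t,s],[T(675,202),S(359,222)]);tip=tri([t,s],[T(103,388),S(117,128)])
print(bar,knob,tip)
a,b=onz(t,T(397,209),142),onz(t,T(492,207),142);print('bar',a,b,np.arctan2(-(a-b)[0],(a-b)[1]))
g=onz(t,T(452,214),90);print(g)
for n,(u,v) in dict(dTL=(371,83),dBL=(366,357),dTR=(800,86),dBR=(796,362),s1=(515,190),s2=(745,193),s3=(515,242),s4=(745,247)).items(): print(n,onz(t,T(u,v),64))
# box top via segmentation-ish edges
for n,(u,v) in dict(bTL=(112,298),bTR=(180,312),bBR=(160,405)).items(): print(n,onz(t,T(u,v),25))
for n,(u,v) in dict(gl=(398,215),gr=(522,215),gt=(455,150),gb=(455,285)).items(): print(n,onz(t,T(u,v),80))
p=t['pixels']; c=cv2.resize(p[235:300,150:250],(800,520),interpolation=cv2.INTER_CUBIC); cv2.imwrite('pics/c.png',cv2.convertScaleAbs(c[:,:,::-1],alpha=1.7))
```

```text
[568.6765583  117.6470536  132.57528232] [568.31200824 -35.96205277 180.2386297 ] [447.8511206  358.90854118  72.41637706]
bar [567.22854542 148.54932088 142.        ] [568.86008566  85.29743185 142.        ] 0.025788613781788147
[569.09664577 117.23715232  90.        ]
dTL [665.18993645 179.54788813  64.        ]
dBL [470.94785855 178.20178251  64.        ]
dTR [ 664.45807274 -126.80022249   64.        ]
dBR [ 468.8608156  -122.70353088   64.        ]
s1 [588.8808851   75.62104906  64.        ]
s2 [587.50432331 -87.32829338  64.        ]
s3 [551.99880343  75.09202991  64.        ]
s4 [549.22043579 -87.2292239   64.        ]
bTL [513.29901317 368.72399318  25.        ]
bTR [503.44148357 319.15183677  25.        ]
bBR [436.90460274 330.91106666  25.        ]
gl [569.1892514  155.98404104  80.        ]
gr [569.59219861  69.35416499  80.        ]
gt [615.14827041 117.0218433   80.        ]
gb [520.56848389 115.24748789  80.        ]
```

View pics/c.png

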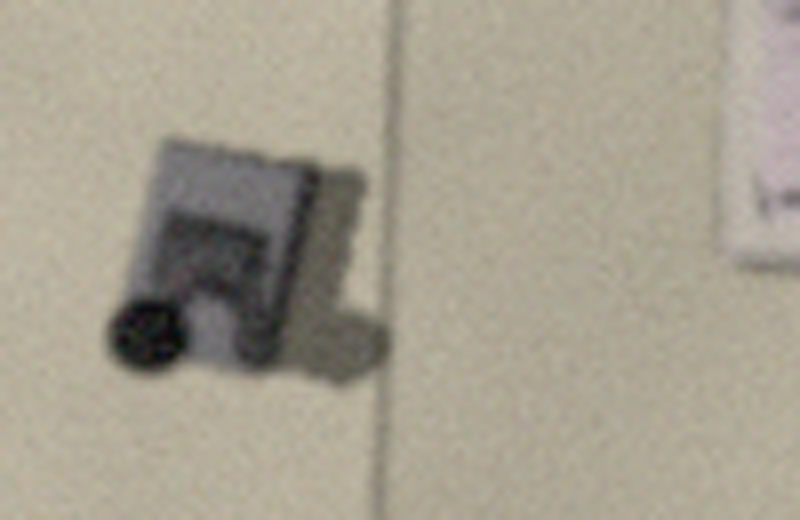

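The box yaw is about -0.18 and the ball sits at its -x end. Next I'll write a planner helper.

```bash
cat >> h.py <<'E'
from scipy.spatial.transform import Rotation as Ro
def plan(X,yaw=None):
    s=get_state(); R=Ro.from_rotvec(s['orientation']).as_matrix(); d=R.T@(np.array(X,float)-s['position'])
    a=np.arctan2(R[1,1],R[0,1]); tn=0 if yaw is None else (a-yaw+np.pi/2)%np.pi-np.pi/2
    print('t',round(s['clock'],2),'pos',np.round(s['position'],1),'yaw',round(a,3),'F',np.round(s['contact_force'],1),'w',round(s['gripper_width'],1),'SHIFT',np.round(d/1000,4),'TURN',round(tn,3))
E
python3 -c "
from h import *
plan((568,15,238),0.02)"
```

```text
t 1.5 pos [132.1 559.6 238.7] yaw 1.339 F [ 0.7 -0.3  0.9] w 87.8 SHIFT [-0.5494 -0.4299  0.0007] TURN 1.319
```

>>> send_rows:
  moves:
    - [1,-0.04,-0.03,0,0.1]
    - [1,-0.08,-0.06,0,0.2]
    - [1,-0.12,-0.09,0,0.3]
    - [1,-0.16,-0.12,0,0.4]
    - [1,-0.2,-0.15,0,0.5]
    - [1,-0.24,-0.19,0,0.6]
    - [1,-0.28,-0.22,0,0.7]
    - [1,-0.32,-0.25,0,0.8]
  force: 20

```text
clock: 2.3
position: [382.8, 246.1, 239.1]
orientation: [1.555, 2.729, 0.001]
contact_force: [1.6, 0.4, -0.5]
gripper_width: 26.1
```

```bash
python3 -c "
from h import *
plan((568,15,238),0.02)"
```

```text
t 2.3 pos [382.8 246.1 239.1] yaw 0.535 F [ 1.6  0.4 -0.5] w 26.1 SHIFT [-0.2932  0.0415  0.0012] TURN 0.515
```

>>> send_rows:
  moves:
    - [1,-0.05,0.007,0,0.09]
    - [1,-0.1,0.014,0,0.17]
    - [1,-0.145,0.02,0,0.26]
    - [1,-0.19,0.027,0,0.35]
    - [1,-0.235,0.033,0,0.43]
    - [1,-0.27,0.038,0,0.515]
    - [1,-0.293,0.0415,0,0.515]
    - [1,-0.293,0.0415,0,0.515]

```text
clock: 3.1
position: [569.3, 12.6, 239.0]
orientation: [2.202, 2.239, 0.001]
contact_force: [-1.1, -0.1, -0.5]
gripper_width: 0.6
```

Run:
```python
from h import *
plan((568,15,158),0.0)
p=snapshot('wrist'); t=snapshot('top')
for th,z in (('lever_knob',178),('spindle_grip',142)):
  for n,q in(('w',p),('t',t)):
    for r in look_for(q,th)[:2]: print(n,th,np.round(r['pixel']),r['conf'],onz(q,r['pixel'],z))
cv2.imwrite('pics/w1.png',np.hstack([p['pixels'][:,:,::-1],cv2.resize(t['pixels'][170:290,220:380,::-1],(533,400))])[:, :])
im=cv2.imread('pics/w1.png'); cv2.imwrite('pics/w1.png',cv2.resize(im,(800,int(400*800/1173))))
```

```text
t 3.1 pos [569.3  12.6 239. ] yaw 0.017 F [-1.1 -0.1 -0.5] w 0.6 SHIFT [ 0.0024 -0.0013  0.081 ] TURN 0.017
w lever_knob [311. 236.] 0.49 [569.65377123  -3.87085628 178.        ]
w lever_knob [307. 172.] 0.17 [566.46549284  44.11215318 178.        ]
w spindle_grip [315.  65.] 0.68 [570.78813952 116.3905126  142.        ]
w spindle_grip [314. 123.] 0.67 [570.76283974  74.89163051 142.        ]
t spindle_grip [271. 231.] 0.64 [557.2322597   94.40163671 142.        ]
t spindle_grip [169. 276.] 0.23 [448.22068498 335.63311598 142.        ]
```

View pics/w1.png

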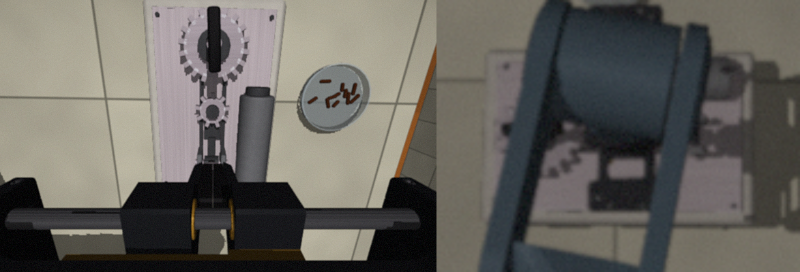

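The wrist view shows the shut fingers centred over the lever line, with bar and gear ahead. I'll lower them on the spindle side of the knob.

>>> send_rows:
  moves:
    - [1,0.001,-0.001,0.02,0]
    - [1,0.002,-0.001,0.045,0]
    - [1,0.002,-0.001,0.065,0]
    - [1,0.002,-0.001,0.076,0]
    - [1,0.002,-0.001,0.076,0]

```text
clock: 3.9
position: [565.0, 19.2, 162.0]
orientation: [-2.195, -2.245, 0.001]
contact_force: [0.1, -0.1, 0.4]
gripper_width: 0.1
```

>>> send_rows:
  moves:
    - [1,-0.004,0,0,0]
    - [1,-0.008,0,0,0]
    - [1,-0.012,0,0,0]
    - [1,-0.016,0,0,0]
    - [1,-0.02,0,0,0]

```text
clock: 4.4
position: [566.0, -1.0, 162.6]
orientation: [-2.196, -2.245, -0.001]
contact_force: [0.2, 2.6, 3.0]
gripper_width: 0.8
```

>>> send_rows:
  moves:
    - [1,-0.004,0,0,0]
    - [1,-0.008,0,0,0]
    - [1,-0.012,0,0,0]
    - [1,-0.016,0,0,0]
    - [1,-0.02,0,0,0]
    - [1,-0.024,0,0,0]
    - [1,-0.028,0,0,0]
    - [1,-0.032,0,0,0]

```text
clock: 5.2
position: [566.5, -33.4, 162.4]
orientation: [-2.195, -2.245, -0.001]
contact_force: [0.3, 0.7, 0.6]
gripper_width: 0.2
```

>>> send_rows:
  moves:
    - [1,-0.004,0,0,0]
    - [1,-0.008,0,0,0]
    - [1,-0.012,0,0,0]
    - [1,-0.016,0,0,0]

```text
clock: 5.6
position: [566.8, -49.8, 162.3]
orientation: [-2.195, -2.245, -0.0]
contact_force: [0.2, 0.7, 0.4]
gripper_width: 0.5
```

>>> send_rows:
  moves:
    - [1,-0.004,0,0,0]
    - [1,-0.004,0,0,0]
    - [1,-0.004,0,0,0]

```text
clock: 5.9
position: [566.8, -53.9, 162.2]
orientation: [-2.196, -2.244, -0.0]
contact_force: [-1.4, -0.0, 0.6]
gripper_width: 0.1
```

Run:
```python
from h import *
p=snapshot('side')
def k(a): return (568.5,32.5-85-95*np.sin(a-.25),85+95*np.cos(a-.25))
print([(a,np.round(proj(p,k(a)))) for a in(.45,.6,.94,1.3)], [r for r in look_for(p,'lever_knob')[:2]])
plan((569,40,240))
cv2.imwrite('pics/s2.png',cv2.convertScaleAbs(cv2.resize(p['pixels'][140:280,220:420,::-1],(800,560),interpolation=cv2.INTER_CUBIC),alpha=1.3))
```

```text
[(0.45, array([313., 203.])), (0.6, array([314., 207.])), (0.94, array([317., 219.])), (1.3, array([319., 233.]))] [{'pixel': [315.0, 216.9], 'conf': 0.77}]
t 6.0 pos [566.9 -53.7 162.3] yaw 0.022 F [-0.   1.1  0.7] w 0.2 SHIFT [ 0.0938  0.0041 -0.0776] TURN 0
```

View pics/s2.png

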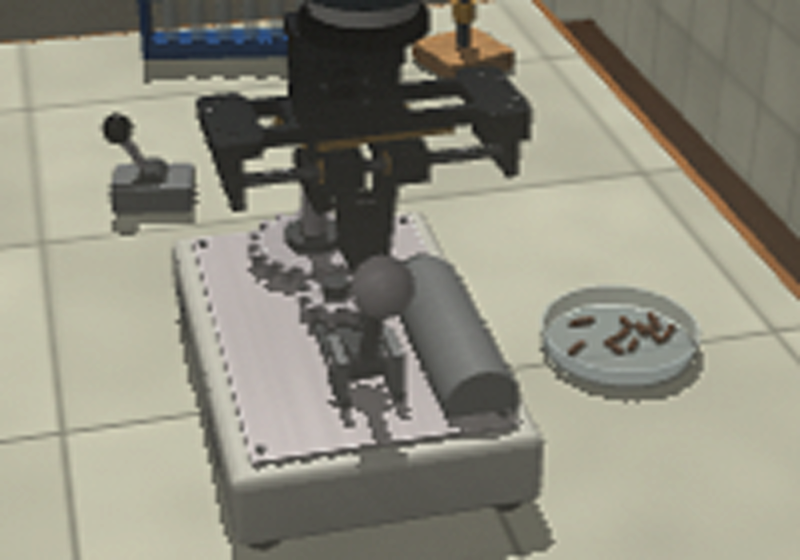

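The knob is at crop (384,287), between 0.6 and 0.94 and falling freely. I'll withdraw and go to the spindle bar.

>>> send_rows:
  moves:
    - [1,0.02,0.001,-0.02,0]
    - [1,0.06,0.001,-0.04,0]
    - [-0.5,0.1,0.002,-0.045,0]
    - [-0.5,0.135,0.002,-0.045,0]
    - [-0.5,0.16,0.002,-0.045,0]
    - [-0.5,0.171,0.002,-0.045,0]
    - [-0.5,0.171,0.002,-0.045,0]

```text
clock: 6.7
position: [564.9, 118.3, 207.4]
orientation: [-2.193, -2.247, -0.0]
contact_force: [0.7, 0.1, -0.6]
gripper_width: 38.8
```

Run:
```python
from h import *
plan((568.7,117.5,122),0.026)
p=snapshot('side');w=snapshot('wrist')
def k(a): return (568.5,32.5-85-95*np.sin(a-.25),85+95*np.cos(a-.25))
print([(a,np.round(proj(p,k(a)))) for a in(.6,.94,1.3)], look_for(p,'lever_knob')[:1])
print(look_for(w,'spindle_grip')[:2], proj(w,(568.7,117.5,142)),proj(w,(568.7,150.5,142)),proj(w,(568.7,84.5,142)))
im=np.hstack([w['pixels'][:,100:540],p['pixels'][150:275,240:380].repeat(3,0).repeat(3,1)[:375][:400] if 0 else cv2.resize(p['pixels'][150:275,240:365],(400,400))])
cv2.imwrite('pics/s3.png',cv2.resize(cv2.convertScaleAbs(im[:,:,::-1],alpha=1.3),(800,381)))
```

```text
t 6.7 pos [564.9 118.3 207.4] yaw 0.025 F [ 0.7  0.1 -0.6] w 38.8 SHIFT [-0.0011  0.0039  0.0854] TURN -0.001
[(0.6, array([314., 207.])), (0.94, array([317., 219.])), (1.3, array([319., 233.]))] [{'pixel': [314.8, 219.7], 'conf': 0.48}]
[{'pixel': [315.3, 185.2], 'conf': 0.94}] [315.69262026 212.55799864] [316.97411561 168.74554785] [314.51961656 252.66127853]
```

View pics/s3.png

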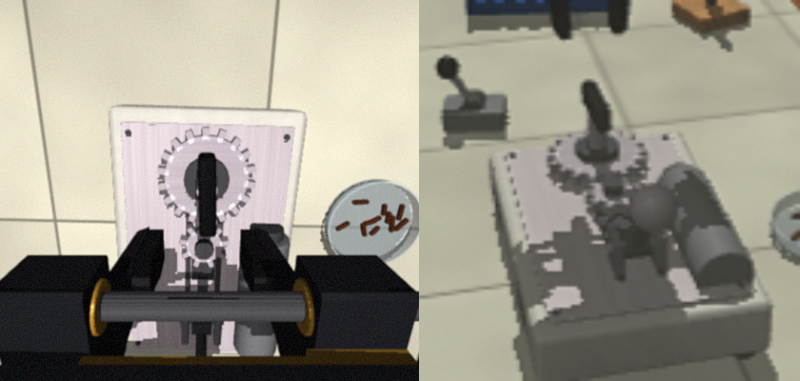

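The bar is centred between the open fingers (wrist column ~317), and the lever is resting at the clash (knob row ~220). I'll descend, then grip gently.

>>> send_rows:
  moves:
    - [-0.5,0.001,0.004,0.03,0]
    - [-0.5,0.001,0.004,0.06,0]
    - [-0.5,0.001,0.004,0.078,0]
    - [-0.5,0.001,0.004,0.085,0]
    - [1,0.001,0.004,0.085,0]
    - [1,0.001,0.004,0.085,0]
    - [1,0.001,0.004,0.085,0]
    - [1,0.001,0.004,0.085,0]
  force: 25

```text
clock: 7.7
position: [569.9, 117.1, 123.6]
orientation: [-2.198, -2.244, -0.002]
contact_force: [1.0, -0.8, -0.5]
gripper_width: 36.5
```

Run:
```python
from h import *
plan((568.7,117.5,122),0.026)
print(look_for(snapshot('side'),'lever_knob')[:1])
```

```text
t 7.7 pos [569.9 117.1 123.6] yaw 0.021 F [ 1.  -0.8 -0.5] w 36.5 SHIFT [ 0.0004 -0.0012  0.0016] TURN -0.005
[{'pixel': [315.3, 221.4], 'conf': 0.49}]
```

>>> send_rows:
  moves:
    - [1,0,-0.001,0.001,0]
    - [1,0,-0.001,0.001,0]
    - [1,0,-0.001,0.001,0]
    - [1,0,-0.001,0.001,0]
    - [1,0,-0.001,0.001,0]
  force: 25

```text
clock: 8.3
position: [569.3, 117.2, 122.5]
orientation: [2.198, 2.245, 0.003]
contact_force: [5.4, 0.5, -2.6]
gripper_width: 14.1
```

>>> send_rows:
  moves:
    - [1,0,0,0,0.03]
    - [1,0,0,0,0.06]
    - [1,0,0,0,0.09]
    - [1,0,0,0,0.12]
    - [1,0,0,0,0.14]
    - [1,0,0,0,0.14]
    - [1,0,0,0,0.14]
    - [1,0,0,0,0.14]

```text
clock: 9.1
position: [569.0, 117.2, 122.5]
orientation: [-2.349, -2.085, -0.002]
contact_force: [-0.8, 0.8, 2.1]
gripper_width: 13.6
```

Run:
```python
from h import *
plan((568.7,117.5,122),0.026)
print(get_state()['wrist_torque'],look_for(snapshot('side'),'lever_knob')[:1])
```

```text
t 9.1 pos [569.  117.2 122.5] yaw -0.119 F [-0.8  0.8  2.1] w 13.6 SHIFT [ 0.0002 -0.0003  0.0005] TURN -0.145
[-0.03045877  0.16776738  0.28843832] []
```

Run:
```python
from h import *
p=snapshot('side'); print(look_for(p,'lever_knob')[:2],look_for(p,'lever')[:2],get_state()['wrist_torque'])
cv2.imwrite('pics/s4.png',cv2.resize(cv2.convertScaleAbs(p['pixels'][160:285,255:380,::-1],alpha=1.3),(500,500)))
```

```text
[{'pixel': [333.2, 334.8], 'conf': 0.74}, {'pixel': [313.3, 220.4], 'conf': 0.67}] [{'pixel': [316.5, 219.9], 'conf': 0.75}, {'pixel': [298.3, 200.8], 'conf': 0.18}] [-0.03446973  0.3412196   0.24647293]
```

View pics/s4.png

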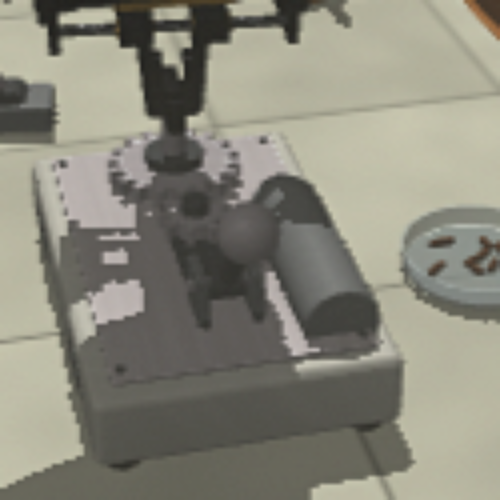

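The knob is at crop (247,235), i.e. pixel (317,219), so it still rests on the clashing teeth. I'll turn a little further.

>>> send_rows:
  moves:
    - [1,0,0,0,0.02]
    - [1,0,0,0,0.04]
    - [1,0,0,0,0.04]
    - [1,0,0,0,0.04]
    - [1,0,0,0,0.04]
    - [1,0,0,0,0.04]
    - [1,0,0,0,0.04]
    - [1,0,0,0,0.04]

```text
clock: 10.15
position: [568.8, 117.3, 122.4]
orientation: [-2.39, -2.038, -0.002]
contact_force: [-3.6, 0.6, 4.2]
gripper_width: 13.7
```

Run:
```python
from h import *
plan((568.7,117.5,122),0.026)
p=snapshot('side');print(get_state()['wrist_torque'],look_for(p,'lever_knob')[:2],look_for(p,'lever')[:1])
```

```text
t 10.15 pos [568.8 117.3 122.4] yaw -0.159 F [-3.6  0.6  4.2] w 13.7 SHIFT [ 0.0002 -0.0001  0.0004] TURN -0.185
[-0.07364155  0.70444158  0.03555988] [{'pixel': [319.1, 231.5], 'conf': 0.64}, {'pixel': [295.9, 199.2], 'conf': 0.25}] []
```

The knob reads (319,231.5), home is predicted at (319,233). I'll release and check.

>>> send_rows:
  moves:
    - [1,0,0,0,0]
    - [1,0,0,0,0]
    - [0,0,0,0,0]
    - [0,0,0,0,0]
    - [0,0,0,0,0]
    - [0,0,0,0,0]
    - [0,0,0,-0.03,0]
    - [0,0,0,-0.08,0]

```text
clock: 11.1
position: [566.1, 117.1, 199.4]
orientation: [-2.386, -2.034, 0.008]
contact_force: [0.7, 0.3, -0.5]
gripper_width: 43.9
```

Run:
```python
from h import *
p=snapshot('side');print(look_for(p,'lever_knob')[:2])
cv2.imwrite('pics/s5.png',cv2.resize(cv2.convertScaleAbs(p['pixels'][160:285,255:380,::-1],alpha=1.3),(500,500)))
u=np.array((np.cos(.18),-np.sin(.18))); tip=np.array((448.5,357.)); q=tip-u*50
plan((*q,200),-0.18)
```

```text
[{'pixel': [315.1, 233.0], 'conf': 0.47}]
t 11.2 pos [573.  117.3 209.7] yaw -0.159 F [0.6 0.5 0.8] w 44.3 SHIFT [ 0.2181 -0.2109  0.0078] TURN 0.021
```

View pics/s5.png

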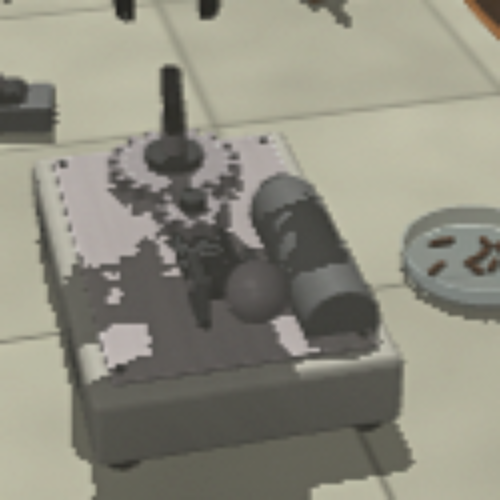

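The knob is at crop (257,291), pixel (319,233): fully home. Now to the switch with shut fingers, coming from its -x side.

>>> send_rows:
  moves:
    - [1,0.03,-0.03,0,0.02]
    - [1,0.065,-0.065,0,0.02]
    - [1,0.1,-0.095,0,0.02]
    - [1,0.13,-0.13,0,0.02]
    - [1,0.165,-0.16,0,0.02]
    - [1,0.195,-0.19,0,0.02]
    - [1,0.218,-0.211,0,0.02]
    - [1,0.218,-0.211,0,0.02]

```text
clock: 12.0
position: [396.8, 368.6, 207.6]
orientation: [2.401, 2.016, 0.017]
contact_force: [-0.0, -0.5, -0.2]
gripper_width: 0.7
```

Run:
```python
from h import *
w=snapshot('wrist');s=snapshot('side');t=snapshot('top')
for q,n in((w,'w'),(s,'s'),(t,'t')):
  for r in look_for(q,'switch_tip')[:1]: print(n,np.round(r['pixel'],1),r['conf'],onz(q,r['pixel'],70),proj(q,(448.5,357,70)))
u=np.array((np.cos(.18),-np.sin(.18))); q=np.array((448.5,357.))-u*50
plan((*q,58),-0.18)
```

```text
w [362.4 186.8] 0.96 [447.47736546 359.99177295  70.        ] [363.8283324  189.55126131]
t 12.3 pos [399.9 364.9 207.7] yaw -0.18 F [-0.4  0.2 -0.2] w 0.3 SHIFT [ 0.0004 -0.0026  0.1497] TURN -0.0
```

>>> send_rows:
  moves:
    - [1,0.001,-0.003,0.035,0]
    - [1,0.001,-0.003,0.075,0]
    - [1,0.001,-0.003,0.11,0]
    - [1,0.001,-0.003,0.135,0]
    - [1,0.001,-0.003,0.149,0]
    - [1,0.001,-0.003,0.149,0]
    - [1,0.001,-0.003,0.149,0]

```text
clock: 13.0
position: [400.0, 366.7, 59.6]
orientation: [2.407, 2.007, 0.018]
contact_force: [0.4, 0.3, 0.8]
gripper_width: 0.3
```

>>> send_rows:
  moves:
    - [1,0,0.006,0,0]
    - [1,0,0.012,0,0]
    - [1,0,0.018,0,0]
    - [1,0,0.024,0,0]
    - [1,0,0.03,0,0]
    - [1,0,0.036,0,0]

```text
clock: 13.6
position: [435.9, 360.2, 60.2]
orientation: [2.407, 2.007, 0.019]
contact_force: [-2.4, 0.4, 1.8]
gripper_width: 0.4
```

>>> send_rows:
  moves:
    - [1,0,0.006,0,0]
    - [1,0,0.012,0,0]
    - [1,0,0.018,0,0]
    - [1,0,0.024,0,0]

```text
clock: 14.0
position: [460.1, 355.6, 60.3]
orientation: [2.407, 2.006, 0.018]
contact_force: [-1.5, 0.4, 0.4]
gripper_width: 0.5
```

Run:
```python
from h import *
t=snapshot('side');w=snapshot('wrist')
for q in(t,w):
  print(look_for(q,'switch_tip')[:1],proj(q,(448,359,70)),proj(q,(499.2,349.7,70)))
u=np.array((np.cos(.18),-np.sin(.18))); q=np.array((448.,359.))+u*(52-30)
plan((*q,58),-0.18)
```

```text
[{'pixel': [304.9, 235.2], 'conf': 0.66}] [249.16881926 172.21004951] [264.5405484  171.82799013]
[{'pixel': [362.3, 252.6], 'conf': 0.59}] [283.89457622 262.82214099] [386.66297724 261.91383844]
t 14.2 pos [459.7 355.7  60.3] yaw -0.181 F [-0.5 -0.2  0.1] w -0.0 SHIFT [0.0012 0.0098 0.0024] TURN -0.001
```

>>> send_rows:
  moves:
    - [1,0.001,0.003,0,0]
    - [1,0.001,0.006,0,0]
    - [1,0.001,0.008,0,0]

```text
clock: 14.5
position: [467.6, 355.2, 60.2]
orientation: [2.408, 2.007, 0.018]
contact_force: [-1.2, 0.3, -1.3]
gripper_width: 0.5
```

>>> send_rows:
  moves:
    - [1,0,0.002,0,0]
    - [1,0,0.003,0,0]

```text
clock: 14.7
position: [470.6, 354.6, 60.1]
orientation: [2.408, 2.007, 0.017]
contact_force: [-1.7, 0.1, -1.5]
gripper_width: 0.8
```

>>> send_rows:
  moves:
    - [1,0,0.002,0,0]
    - [1,0,0.003,0,0]

```text
clock: 14.9
position: [472.3, 354.2, 59.8]
orientation: [2.409, 2.008, 0.014]
contact_force: [-8.2, 3.1, 3.0]
gripper_width: 0.5
```

>>> send_rows:
  moves:
    - [1,0,0.001,0,0]
    - [1,0,0.002,0,0]

```text
clock: 15.1
position: [472.4, 354.2, 59.8]
orientation: [2.411, 2.01, 0.009]
contact_force: [-11.7, 2.9, 6.6]
gripper_width: 0.1
```

The finger has stopped advancing while the force builds, so this is the end stop. I'll back off, go up, and check.

>>> send_rows:
  moves:
    - [1,0,-0.01,0,0]
    - [1,0,-0.03,0,0]
    - [1,0,-0.06,-0.01,0]
    - [1,0,-0.09,-0.05,0]
    - [1,0,-0.1,-0.1,0]
    - [1,0,-0.12,-0.14,0]
    - [1,0,-0.12,-0.14,0]

```text
clock: 15.8
position: [354.7, 378.4, 205.9]
orientation: [2.408, 2.011, 0.028]
contact_force: [1.3, 0.8, 0.2]
gripper_width: 0.7
```

Run:
```python
from h import *
s=snapshot('side');t=snapshot('top');w=snapshot('wrist')
T=tri
for q,n in((s,'s'),(t,'t'),(w,'w')):
  print(n,[(np.round(r['pixel'],1),r['conf'],np.round(onz(q,r['pixel'],70))) for r in look_for(q,'switch_tip')[:2]],proj(q,(448,359,70)),proj(q,(499.2,349.7,70)))
print(look_for(s,'lever_knob')[:1],[(k,np.round(onz(t,r['pixel'],z))) for k,z in(('beaker',55),('dish',9),('bottle',50)) for r in look_for(t,k)[:1]])
plan((300,300,200))
a=cv2.resize(s['pixels'][150:275,230:355],(400,400));b=cv2.resize(t['pixels'][210:310,130:230],(400,400))
cv2.imwrite('pics/s6.png',cv2.convertScaleAbs(np.hstack([a,b])[:,:,::-1],alpha=1.3))
```

```text
s [(array([263.7, 174.2]), 0.39, array([494., 332.,  70.]))] [249.16881926 172.21004951] [264.5405484  171.82799013]
t [(array([174.5, 257.1]), 0.45, array([497., 345.,  70.]))] [168.17206462 276.51522021] [172.73114574 256.19943352]
w [(array([463.9, 184. ]), 0.71, array([498., 355.,  70.])), (array([522.3, 361.9]), 0.52, array([557., 129.,  70.]))] [410.85279554 189.2471913 ] [465.63346917 189.0875693 ]
[{'pixel': [320.7, 232.4], 'conf': 0.71}] [('beaker', array([ 539., -381.,   55.])), ('dish', array([781.,  44.,   9.])), ('bottle', array([ 675., -358.,   50.]))]
t 16.3 pos [353.4 375.2 198. ] yaw -0.182 F [-0.7 -0.1  0.3] w 0.7 SHIFT [-0.0836 -0.0389 -0.0023] TURN 0
```

View pics/s6.png

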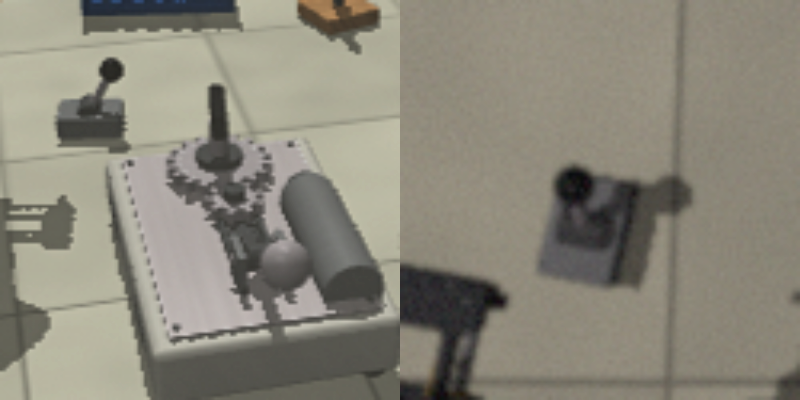

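Toggle ball is at side crop (111,70), pixel (264.7,171.9), against (264.5,171.8) predicted for fully on. The lever is home, the arm is clear and the glassware stands where it was.

```bash
python3 -c "
from bench import robot
print(robot.close_job())"
```

```text
the job is handed in; nothing more can be done
None
```

The mill is in gear and the switch is on, done in that order. I handed the job in at about 16 s of the 61 s allowed.

- **Lever:** I pushed the knob over gently, with about 3 N at most in the readings, until it fell on its own and rested on the clashing teeth.
- **Spindle:** I gripped the cross bar and turned it about 0.18 rad clockwise, in one direction. The lever then dropped home, and I released the bar.
- **Switch:** With shut fingers I pushed the toggle to its end stop, where the force rose to about 12–14 N. I then backed the arm clear.

**Last checks:**
- **Lever knob:** seen at pixel (321,232), against (319,233) predicted for home.
- **Toggle ball:** seen at (264.7,171.9) in the side picture, against (264.5,171.8) predicted for fully on. The networks' fixes in all three cameras also put it at the on end, though the top and side ones had low confidence and the side fix was off by up to about 18 mm.
- **Glassware:** the beaker read within about 3 mm and the bottle within about 10 mm of the first look. The dish read about 14 mm off in the top view, which I take as detector noise because the arm never went near it. I did not check its position again before handing in.

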